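# Zero the dial comparator on the old marble strip, then measure the new teak strip

### The arm

A 6-joint arm with a two-finger parallel gripper is mounted at the origin on the work surface. World frame = base frame: x ahead of the robot, y to its left, z up, the work surface at z = 0. Lengths are in mm, angles in rad, forces in N, time in s.
With the tool pointing down it reaches from about 300 to 775 mm from the base axis. Payload 14.6 kg.
Tool frame: the origin (TCP) lies midway between the tips of the shut fingers; the grasp point (between the pads) lies 19 mm behind it; z points along the fingers, y is the line along which they close (so a half turn about z gives the same grasp; the last joint's range is limited). The gripper opens to 94 mm and grips with 3 to 60 N. Pads are 16 mm wide; open, the fingers measure 119 mm over their backs; the gripper's body (75 mm by 177 mm) begins 78 mm behind the grasp point.
Start: joints at [-1.199, 0.3, 1.521, -0, 1.321, -0.067], TCP at [233.661, -497.887, 205.446] pointing down, gripper open.
Joint ranges: [-3.03, 3.03], [-0.79, 2.21], [0.23, 2.52], [-1.04, 4.18], [0, 3.07], [-2.55, 2.55]. Speed limits (rad/s): [2.22, 2.22, 2.57, 3.14, 3.14, 3.14].

### API

Orientations are given as [roll, pitch, yaw] about the fixed x, y, z axes, in that order (R = Rz(yaw) Ry(pitch) Rx(roll)).
In Python, from cell import manip gives the robot as it stands.
- The arm moves only by the shell command python3 -m creep 'ROWS' [OPENING] [FORCE]. ROWS is text: rows parted by semicolons, each of 6 numbers parted by spaces: the shift along the tool's x, y, z normalised to -1 to 1, where 1 is 4 cm, then the turn, a rotation vector about the tool's x, y, z normalised to -1 to 1, where 1 is pi rad. In form: dx dy dz ax ay az; .... A call has 1 to 20 rows; each row shifts and turns the commanded pose from where the row before left it, along the tool's axes as they then stand; what a row does not reach is not made up. A row lasts 1/8 s, in which the tool goes at most 62.5 mm and 10.7 degrees, less where a joint would pass 70% of its speed; a pose out of reach is approached as far as the arm can. A call with a number of a shift or a turn outside -1 to 1 is refused whole. A call with a gripper value outside its range is refused whole. OPENING is the closure, from 0 (fully open) to 1 (shut), set as the call begins (- or left out, the last holds). The fingers move at their own pace and stop on an object; FORCE is the grip in N (left out, the last holds). Time passes only in rows, so rows that do not move let the fingers close. It gives the time, the measured TCP pose, the force, the opening and the grip force at its end, in the units of the state.
- manip.read_state(): the state, without advancing time (a new reading comes with each control period).
- manip.camera(name): name is "scene" or "top"; returns a dict with "color" (400x640x3 uint8, red, green, blue), "range_z" (400x640 float32, mm along the optical axis (not along the pixel's ray), 0 where there is no reading), "camera_matrix" (3x3 intrinsics, pixels), "T" (4x4, takes a point from camera to world coordinates). Camera axes: x right, y down, z forward; pixel columns grow to the right and rows downward; lengths in mm; the calibration is good to about 2 mm. A picture is of the moment at which its call begins.
- manip.sign_off(): hands the job in; it is judged then, once.
The state is a dict: "clock": time; "joints": joint angles; "qd": joint speeds; "effort": joint torques, N m; "eef_pos": TCP position; "eef_rot": TCP orientation; "wrist_force": force on the tool from outside, world axes, zero at the start; "moment": the same for the moment, N m; "finger_gap": finger opening in mm; "finger_force": force on a finger pad.
Only numpy, scipy, OpenCV 4.12 (cv2) and the standard library are available. Lean on these libraries where they do the work, as an engineer would, in place of code of your own. Each camera call takes 0.05 s, during which the arm holds its last target. There are 200 camera calls.

### The job

A fitter is matching a new teak plinth strip to the old white marble one, which lies under the spindle of the dial comparator as the master. Turn the dial's bezel until its zero mark stands at the needle and let go, raise the spindle with the lift lever before moving the master, set the master down flat in the bamboo tray, then lay the teak strip from the tray flat on the granite under the raised spindle and let go, and swing the lever back so that the spindle rests on the teak and the dial shows how much thicker it is. Leave the bezel as zeroed, do not drop the strips, and leave the other things on the altar where they are.

Things in the scene. Friction and masses are not known exactly. Their poses are not given: they have to be found in the camera images.
- stand: Dial comparator, fixed on the black granite slab (top z = 0). Origin on the slab under the spindle, x towards its column. Foot 100 x 110 x 28 mm from x = 62 mm; column at x = 110 mm, 153 mm high; dial face up, above the spindle. Strips lie along x under the spindle, sticking out to -x, the open side. There only the spindle is lower than 39 mm. Lever shaft along -y at x = 7, z = 62 mm.
- dial_center (a point): Point on the dial's vertical axis, 139 mm above the slab, half way up the knurled chrome bezel. The bezel, 62 mm in diameter, 130.5 to 146 mm high, turns with the whole white dial face (light friction, 0.03 N m; stays where left). The fixed case under it is 57 mm in diameter.
- zero_mark (a point): The bold black wedge on the dial face that marks zero, 24 mm from the dial axis; turns with the bezel. Fine ticks all round: 50 divisions of 0.2 mm, a longer one every 1 mm. At the start it stands 0.5 to 1.3 rad counter-clockwise (seen from above) of the needle.
- needle_tip (a point): A point on the long arm of the black needle, 24 mm from the dial axis, just above the face. The needle is geared to the spindle, not to the bezel: one turn for 10 mm of spindle travel, clockwise seen from above as the spindle rises. With the spindle on the master it points along the stand's -x.
- spindle_tip (a point): Lowest point of the spindle's ball contact (ball 14 mm in diameter). The spindle slides vertically, pressed down by a spring of about 1.2 to 2 N; its tip is 24 mm above the slab on the master, 26 mm on the teak strip, and about 36 mm when raised by the lever.
- lever_knob (a point): Centre of the 20 mm steel ball on the end of the lift lever's 9 mm thick handle, 70 mm from the level shaft (along the stand's y, at x = 7 mm, z = 62 mm). Handle at the stand's y = -105 mm, 74 mm clear of the bezel; it swings over the top in the stand's x-z plane; ball centre 117 mm high at both ends, 132 mm upright.
- lever (a joint): Lift lever angle, rad. 0: handle leans 38 degrees towards the stand's -x, spindle let down. 1.326 (end stop): handle leans 38 degrees towards +x, a cam has raised the spindle about 12 mm. About 1 N at the knob moves it either way; friction holds it where it is left.
- master: Old plinth strip of white marble, the master: loose plain bar 160 (x) x 36 (y) x 24 mm (z), 0.37 kg; origin under its centre. Starts under the spindle, its centre about 50 mm to the stand's -x, so the spindle stands about 30 mm from its far end and the rest sticks out free.
- teak: New plinth strip of brown teak: loose plain bar 160 (x) x 36 (y) x 26 mm (z), 0.10 kg; origin under its centre. Starts lying in the bamboo tray along the tray's x, about 45 mm to the tray's -y.
- tray: Shallow bamboo tray, fixed, outer 240 (x) x 200 (y) mm, walls 5 mm thick and 18 mm high, floor 5 mm thick; origin under its centre on the slab. Its +y half is free at the start: room for the master beside the teak strip.
- lighter: Bystander: loose upright chrome push-button lighter, 20 x 40 mm on plan, 72 mm high; origin under its centre.
- bowl: Bystander: loose celadon incense bowl, 104 mm across, 55 mm high (incense stubs to 62 mm); origin under its centre.
- buddha: Bystander: loose small white porcelain Buddha head, 72 mm across, 140 mm high; origin under its centre.
- canister: Bystander: loose tin canister with a knurled twist cap, 80 mm across, 114 mm high; origin under its centre.
- plane: Bystander: loose hand plane with rosewood knob and wedge, 160 mm long (x), 50 mm wide, 55 mm high; origin under its centre.
- square: Bystander: loose try square lying flat, rosewood stock 100 mm along x, steel blade 150 mm along +y, 18 mm high; origin under the middle of the stock.
- spindle: The spindle itself (chrome rod 10 mm thick with ball contact and side tab), for the contact rules; origin at its lowest point, as spindle_tip.
- bezel: The turning bezel with the dial face, for the contact rules (see dial_center); origin on the dial axis at the underside of the bezel.
Not all that is in view belongs to the job. Leave any black look-alike of the master alone.

How it is judged (in metres and radians):
On the way, in this order (a step that is already met when the one before it is completed fails the run):
1. the bezel is turned so that its zero mark stands at the needle (within 6 mm) while the spindle rests on the master, and the bezel is let go (distance between needle_tip and zero_mark below 0.006 m and contact force between spindle and master above 0.3 N and contact force between the fingers and bezel below 0.1 N and value of joint lever below 0.25 rad), for 0.2 s.
2. the lever raises the spindle clear of the master, which is still in its place (moved less than 15 mm) (value of joint lever above 1 rad and contact force between spindle and master below 0.05 N and distance of master from where it was at the start of the episode below 0.015 m), for 0.2 s.
3. the master lies flat in the bamboo tray, let go (x of master in the frame of tray between -0.05 and 0.05 m and y of master in the frame of tray between -0.085 and 0.085 m and height (world z) of master below 0.009 m and angle between master's own z axis and vertical below 0.06 rad and linear speed of master below 0.02 m/s and contact force between the fingers and master below 0.1 N), for 0.2 s.
4. the teak strip lies flat on the granite under the raised spindle, let go (x of spindle_tip in the frame of teak between -0.075 and 0.075 m and y of spindle_tip in the frame of teak between -0.015 and 0.015 m and height (world z) of teak below 0.004 m and angle between teak's own z axis and vertical below 0.06 rad and linear speed of teak below 0.02 m/s and contact force between the fingers and teak below 0.1 N and value of joint lever above 1 rad), for 0.2 s.
At the end, for the whole second after the job is handed in: Teak flat on the slab, lowered spindle pressing on it (over 0.3 N; within 15 mm of its centre line, 75 mm of its middle); lever under 0.25 rad; master flat in the tray (centre within 50 mm along, 85 mm across); both let go; needle 19.5 to 35.5 mm from the zero mark (2 mm on the dial, +-0.65) (all of step 3 and x of spindle_tip in the frame of teak between -0.075 and 0.075 m and y of spindle_tip in the frame of teak between -0.015 and 0.015 m and height (world z) of teak below 0.004 m and angle between teak's own z axis and vertical below 0.06 rad and linear speed of teak below 0.02 m/s and contact force between the fingers and teak below 0.1 N and value of joint lever below 0.25 rad and contact force between spindle and teak above 0.3 N and distance between needle_tip and zero_mark between 0.0195 and 0.0355 m); the robot touches nothing.
It fails at once if a bystander (lighter, bowl, Buddha head, canister, plane, square) is shifted by more than 25 mm or tipped (distance of any of lighter, bowl, buddha, canister, plane, square from where it was at the start of the episode above 0.025 m or angle between any of lighter, bowl, buddha, canister, plane, square's own z axis and vertical above 0.35 rad).
It fails at once if a strip is dropped or thrown (free of the fingers and faster than 0.7 m/s) ((linear speed of master above 0.7 m/s and contact force between the fingers and master below 0.1 N) or (linear speed of teak above 0.7 m/s and contact force between the fingers and teak below 0.1 N)).
It also fails if it takes over 72 s, if anything falls off the work surface, if the arm or the gripper's body presses on something with over 40 N, if the wrist force passes 120 N, or if a joint passes its speed limit or range.

## Working session

There is one attempt and no reset: what is moved stays moved. The work goes in short steps, Python scripts to look and compute and a shell command to move; the robot and the scene stay as the last step left them, time stands still between calls to the robot, and variables do not carry over. Pictures are saved under pics/ and viewed, at most 10 in all, crops included, and the job is handed in when it is done.

```bash
mkdir -p pics; ls; cat > h.py <<'E'
import numpy as np, cv2
from cell import manip
def cam(n):
    c=manip.camera(n); return c
def ray(c,u,v):
    K=c["camera_matrix"];T=c["T"]
    d=T[:3,:3]@np.linalg.solve(K,[u,v,1.]); return T[:3,3],d
def onz(c,u,v,z):
    o,d=ray(c,u,v); return o+d*(z-o[2])/d[2]
def pt(c,u,v):
    o,d=ray(c,u,v); return o+d*c["range_z"][int(round(v)),int(round(u))]
def cloud(c):
    K=c["camera_matrix"];T=c["T"];h,w=c["range_z"].shape
    u,v=np.meshgrid(np.arange(w),np.arange(h))
    P=np.stack([u,v,np.ones_like(u)],-1)@np.linalg.inv(K).T*c["range_z"][...,None]
    return P@T[:3,:3].T+T[:3,3]
def proj(c,p):
    T=c["T"];q=T[:3,:3].T@(np.asarray(p,float)-T[:3,3]);q=c["camera_matrix"]@q;return q[:2]/q[2]
E
python3 - <<'E'
from h import *
for n in("scene","top"):
    c=cam(n);cv2.imwrite(f"pics/{n}0.png",c["color"][...,::-1]);np.savez(f"{n}0.npz",**c)
    print(n,c["camera_matrix"].tolist(),np.round(c["T"],3).tolist(),(c["range_z"]>0).mean())
print(manip.read_state())
E
```

```text
pics
scene [[510.2761638864909, 0.0, 327.53838723282644], [0.0, 510.2761638864909, 192.61926485013146], [0.0, 0.0, 1.0]] [[-0.816, 0.458, -0.354, 1113.416], [0.579, 0.628, -0.521, 852.021], [-0.016, -0.629, -0.777, 1374.648], [0.0, 0.0, 0.0, 1.0]] 0.995953125
top [[449.32884677774575, 0.0, 316.9560089868564], [0.0, 449.32884677774575, 200.93594668165227], [0.0, 0.0, 1.0]] [[-0.017, -0.998, 0.068, 412.419], [-1.0, 0.017, -0.003, 2.811], [0.002, -0.068, -0.998, 1618.04], [0.0, 0.0, 0.0, 1.0]] 0.99604296875
{'clock': 0.1, 'joints': array([-1.19858847e+00,  3.00439730e-01,  1.52154351e+00,  1.42733755e-05,
        1.32071422e+00, -6.66001460e-02]), 'qd': array([-0.0005605 , -0.00169279, -0.00248741,  0.00120741,  0.00079084,
        0.00012781]), 'effort': array([ 3.42035564e-03, -5.32637286e+01, -3.53281832e+01,  7.10439566e-02,
        2.34763155e-02, -3.85277815e-05]), 'eef_pos': array([ 233.58276918, -497.65817043,  204.91943545]), 'eef_rot': array([-3.14049121e+00, -8.73208496e-05,  4.38804418e-01]), 'wrist_force': array([-0.6456137 , -0.48329482,  0.60843211]), 'moment': array([ 0.04616776, -0.01419646,  0.00085104]), 'finger_force': 0.0, 'finger_gap': 93.80934486704413}
```

View pics/scene0.png

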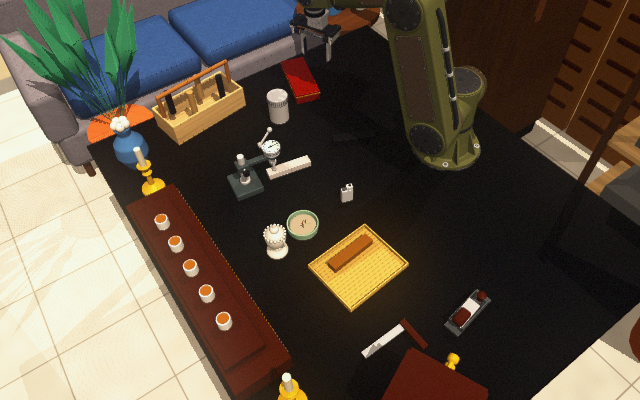

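View pics/top0.png

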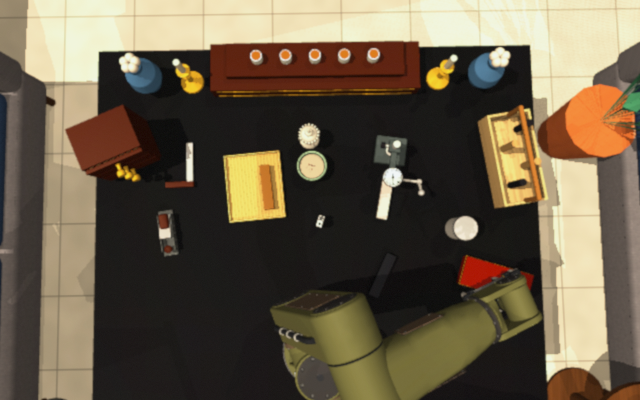

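The white bar under the dial is the master: scene (290,168), top (384,200). Things it could be confused with are the black look-alike at top (383,274), the square's steel blade at top (189,164) and the lighter at top (320,221). The teak is the brown bar in the tray at top (267,187); the red box at top (495,270) and the square's stock at top (180,184) are not. I'll measure these and check the choice in one crop.

```bash
python3 - <<'E'
from h import *
s=dict(np.load("scene0.npz"));t=dict(np.load("top0.npz"))
for n,c,(x0,y0,x1,y1) in(("s",s,(225,115,325,205)),("t",t,(360,130,440,225))):
    pass
a=cv2.resize(s["color"][118:203,225:325],None,fx=4,fy=4,interpolation=2)
b=cv2.resize(t["color"][130:225,360:440],None,fx=4,fy=4,interpolation=2)
H=max(a.shape[0],b.shape[0]);f=lambda i:cv2.copyMakeBorder(i,0,H-i.shape[0],0,0,0)
cv2.imwrite("pics/crop.png",np.hstack([f(a),f(b)])[...,::-1])
P=cloud(t);Ps=cloud(s)
def comp(c,P,m,seed,zr):
    n,l=cv2.connectedComponents(m.astype(np.uint8)); return l==l[seed[1],seed[0]]
for nm,c,PP,seeds in(("top",t,P,{"master":(384,205),"teak":(266,187)}),("scene",s,Ps,{"master":(292,167),"teak":(350,252)})):
    hsv=cv2.cvtColor(c["color"],cv2.COLOR_RGB2HSV)
    z=PP[...,2]
    for k,seed in seeds.items():
        if k=="master": m=(hsv[...,1]<90)&(hsv[...,2]>130)&(z<45)&(z>10)
        else: m=(z>18)&(z<60)
        m=comp(c,PP,m,seed,0)
        top=m&(abs(z-np.median(z[m]))<5)
        pts=PP[top][:,:2].astype(np.float32)
        r=cv2.minAreaRect(pts);print(nm,k,m.sum(),"z",np.median(z[top]).round(1),np.round(r[0],1),np.round(r[1],1),round(r[2],1), hsv[seed[1],seed[0]])
# tray
hsv=cv2.cvtColor(t["color"],cv2.COLOR_RGB2HSV)
m=(P[...,2]>12)&(P[...,2]<60);
u,v=np.meshgrid(range(640),range(400));m&=(u>215)&(u<295)&(v>140)&(v<230)
print("tray",cv2.minAreaRect(P[m][:,:2].astype(np.float32)))
# stand: dial high z
for nm,PP,box in(("top",P,(360,130,435,215)),("scene",Ps,(225,118,325,205))):
    Q=PP[box[1]:box[3],box[0]:box[2]];
    for lo,hi in((22,33),(95,125),(126,160),(160,200)):
        q=Q[(Q[...,2]>lo)&(Q[...,2]<hi)]
        if len(q)>3: print(nm,lo,hi,len(q),np.round(q.mean(0),1),[np.round(x,1) for x in cv2.minAreaRect(q[:,:2].astype(np.float32))])
E
```

```text
top master 347 z 24.0 [ 520.6 -239.8] [ 36.5 129.3] 78.8 [ 31  26 243]
top teak 464 z 31.4 [575.8 178.6] [159.9  36.4] 5.8 [ 15 201 198]
scene master 428 z 22.7 [ 538.7 -240.2] [ 43.4 159.1] 78.0 [ 24  31 241]
scene teak 587 z 29.9 [578.3 180.1] [161.1  40.4] 5.9 [ 14 221 181]
tray ((574.8976440429688, 231.0269775390625), (251.27023315429688, 214.93194580078125), 4.883624076843262)
top 22 33 701 [ 644.5 -255.1   27. ] [array([ 608.6, -251.1]), array([110.1, 284.6]), np.float64(81.0)]
top 95 125 250 [ 665.7 -263.2  115.1] [array([ 620.2, -287. ]), array([216.5,  70.2]), np.float64(23.4)]
top 126 160 365 [ 603.3 -254.3  144.5] [array([ 601.8, -266.3]), array([196.3, 104.1]), np.float64(25.5)]
scene 22 33 735 [ 649.1 -256.5   26.7] [array([ 589.4, -343.2]), array([307.8, 302.9]), np.float64(81.9)]
scene 95 125 367 [ 661.6 -256.1  112.2] [array([ 619.8, -267.6]), array([215.7, 110.9]), np.float64(21.5)]
scene 126 160 320 [ 615.3 -249.4  143.1] [array([ 608.1, -261.3]), array([193.7, 105. ]), np.float64(24.3)]
```

View pics/crop.png

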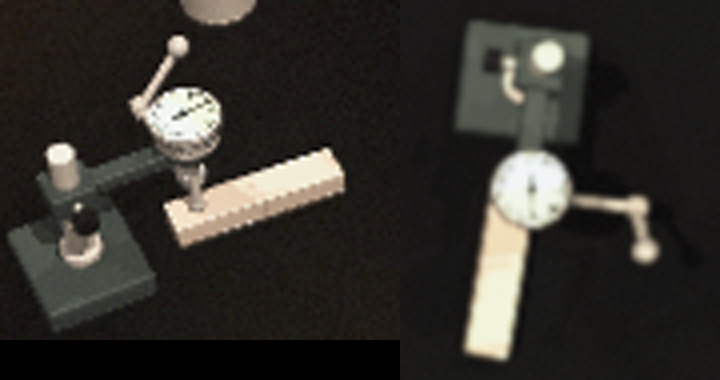

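The crop shows the white bar under the spindle ball (left panel, bar from (175,225) to (340,165)), so that is the master. It also shows the needle pointing along the bar and a dark wedge at about (555,210) in the right panel. Next I'll measure the dial, knob, wedge and tray more finely.

```bash
cat > dial.py <<'E'
from h import *
def dial(c,nm,ctr=None,yaw=-0.195):
    P=cloud(c);hsv=cv2.cvtColor(c["color"],cv2.COLOR_RGB2HSV);z=P[...,2]
    g=cv2.cvtColor(c["color"],cv2.COLOR_RGB2GRAY).astype(np.float32)
    m=(z>138)&(z<152)&(np.hypot(P[...,0]-600,P[...,1]+254)<45)
    (cx,cy),r=cv2.minEnclosingCircle(P[m][:,:2].astype(np.float32))
    print(nm,"dial",np.round([cx,cy,r],1),"mean",np.round(P[m].mean(0),1),m.sum())
    if ctr is None: ctr=P[m].mean(0)[:2]
    th=np.radians(np.arange(0,360,10)); out=[]
    for t in th: # angle CCW from the stand's -x
        a=yaw+np.pi+t; v=[]
        for rr in(20,22,24,26):
            u=proj(c,[ctr[0]+rr*np.cos(a),ctr[1]+rr*np.sin(a),143]).astype(np.float32)
            v.append(cv2.getRectSubPix(g,(1,1),(float(u[0]),float(u[1])))[0,0])
        out.append(np.mean(v))
    print(" ".join(f"{int(np.degrees(t))}:{int(o)}" for t,o in zip(th,out)))
E
python3 - <<'E'
from dial import *
s=dict(np.load("scene0.npz"));t=dict(np.load("top0.npz"))
for n,c in(("top",t),("scene",s)):
    dial(c,n)
    P=cloud(c);z=P[...,2];hsv=cv2.cvtColor(c["color"],cv2.COLOR_RGB2HSV)
    k=(z>95)&(z<135)&(P[...,1]<-325)&(P[...,1]>-400)&(P[...,0]>500)&(P[...,0]<650)
    print("knob",k.sum(),np.round(P[k].mean(0),1),np.round(P[k].max(0),1),np.round(P[k].min(0),1))
    k=(z>50)&(z<95)&(P[...,1]<-310)&(P[...,1]>-400)&(P[...,0]>500)&(P[...,0]<680)
    print("lev",k.sum(),np.round(P[k].mean(0),1))
    k=(z>148)&(z<175)&(P[...,0]>650)&(P[...,0]<760)&(abs(P[...,1]+270)<60)
    print("col",k.sum(),np.round(P[k].mean(0),1))
    # foot
    k=(abs(z-28)<4)&(P[...,0]>640)&(P[...,0]<800)&(abs(P[...,1]+270)<100)
    print("foot",[np.round(x,1) for x in cv2.minAreaRect(P[k][:,:2].astype(np.float32))])
    y=(hsv[...,0]>18)&(hsv[...,0]<32)&(hsv[...,1]>110)&(hsv[...,2]>120)&(z<40)&(abs(P[...,0]-575)<200)&(abs(P[...,1]-225)<170)
    print("tray z", np.round(np.percentile(z[y],[5,30,50,95]),1))
    f=y&(z<9);w=y&(abs(z-18)<3)
    for q in(f,w): print([np.round(x,1) for x in cv2.minAreaRect(P[q][:,:2].astype(np.float32))])
E
```

```text
top dial [ 589.  -250.2   32.2] mean [ 589.  -249.8  145. ] 271
0:230 10:219 20:201 29:229 40:237 50:222 59:200 70:228 80:239 90:232 100:233 110:240 119:243 130:242 140:239 150:230 160:224 170:235 180:232 190:230 200:235 210:237 220:230 230:218 239:218 250:218 260:209 270:217 280:226 290:220 300:226 310:234 320:226 330:228 340:233 350:229
knob 34 [ 541.  -348.2  120.5] [ 556.7 -340.3  131.9] [ 530.7 -356.2   95.4]
lev 56 [ 579.7 -342.4   71. ]
col 38 [ 697.3 -265.3  153.3]
foot [array([ 699.5, -265.5]), array([110. , 100.3]), np.float64(81.3)]
tray z [-1.2  3.4  5.6 18.6]
[array([577. , 223.8]), array([238.6, 204.3]), np.float64(4.7)]
[array([579.8, 224.1]), array([239.1, 200. ]), np.float64(5.1)]
scene dial [ 592.8 -245.5   35.3] mean [ 592.7 -246.8  143.8] 214
0:197 10:227 20:164 29:197 40:236 50:231 59:168 70:242 80:242 90:242 100:243 110:243 119:226 130:233 140:235 150:225 160:231 170:227 180:221 190:211 200:219 210:225 220:224 230:210 239:211 250:221 260:227 270:236 280:203 290:238 300:229 310:194 320:199 330:220 340:239 350:227
knob 37 [ 547.6 -344.8  115.7] [ 563.3 -334.9  129.9] [ 535.2 -357.5   95.9]
lev 45 [ 579.1 -349.9   73.9]
col 35 [ 701.7 -262.7  152.6]
foot [array([ 703.6, -261.5]), array([114.3,  98.8]), np.float64(81.3)]
tray z [-0.4  3.4  5.2 17.6]
[array([575.9, 226. ]), array([246.2, 199.4]), np.float64(5.0)]
[array([582.5, 226. ]), array([241.7, 201.2]), np.float64(4.7)]
```

```bash
cat > rect.py <<'E'
from h import *
def rect(c,ctr,z=143,yaw=-0.147,R=34,N=400):
    # rectified dial face: stand's -x up, y of stand to the left; 
    H=[];I=[]
    ex=np.array([np.cos(yaw),np.sin(yaw)]);ey=np.array([-ex[1],ex[0]])
    for a,b in((-R,-R),(-R,R),(R,-R),(R,R)):
        p=np.append(np.array(ctr)+a*ex+b*ey,z);H.append(proj(c,p))
        I.append([N/2+b*N/2/R,N/2+a*N/2/R])   # up=-x; right=+y (seen from above)
    M=cv2.getPerspectiveTransform(np.float32(H),np.float32(I))
    im=cv2.warpPerspective(c["color"],M,(N,N),flags=cv2.INTER_CUBIC)
    return im
E
python3 - <<'E'
from rect import *
s=dict(np.load("scene0.npz"));t=dict(np.load("top0.npz"))
a=rect(s,(592.7,-246.8));b=rect(t,(589,-249.8))
cv2.imwrite("pics/dial.png",np.hstack([a,b])[...,::-1])
E
```

```text
(no output)
```

View pics/dial.png

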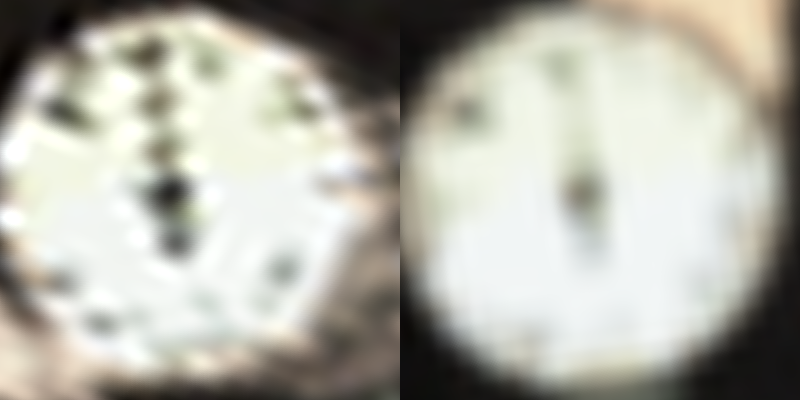

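Hub, needle and wedge in the rectified dial: the left panel has them at (168,190), (150,50) and (65,108), the right panel at (582,190), (565,60) and (468,108). The wedge stands about 0.8 rad counter-clockwise of the needle. I'll write a small helper to convert targets into tool units.

```bash
cat > go.py <<'E'
import sys,numpy as np
from scipy.spatial.transform import Rotation as R
from cell import manip
# usage: go.py x y z yaw -> turn then total shift, in the units of the rows
s=manip.read_state();p=s["eef_pos"];r=R.from_euler("xyz",s["eef_rot"])
x,y,z,w=map(float,sys.argv[1:5])
t=R.from_euler("xyz",[np.pi,0,w])
print("now",p.round(1),s["eef_rot"].round(3),"t",s["clock"],"F",s["wrist_force"].round(1),"gap",round(s["finger_gap"],1))
print("turn/pi",((r.inv()*t).as_rotvec()/np.pi).round(4),"then shift/40",(t.inv().apply(np.array([x,y,z])-p)/40).round(3))
E
python3 go.py 589.5 -250 205 0.26; python3 go.py 589.5 -250 131 0.26
```

```text
now [ 233.6 -497.7  204.9] [-3.14  -0.     0.439] t 0.1 F [-0.6 -0.5  0.6] gap 93.8
turn/pi [-0.0004  0.      0.0569] then shift/40 [ 1.0191e+01 -3.6960e+00 -2.0000e-03]
now [ 233.6 -497.7  204.9] [-3.14  -0.     0.439] t 0.1 F [-0.6 -0.5  0.6] gap 93.8
turn/pi [-0.0004  0.      0.0569] then shift/40 [10.191 -3.696  1.848]
```

```bash
python3 -m creep '0 0 0 0 0 0.0284; 0 0 0 0 0 0.0284; 0.7 -0.25 0 0 0 0; 0.7 -0.25 0 0 0 0; 0.7 -0.25 0 0 0 0; 0.7 -0.25 0 0 0 0; 0.7 -0.25 0 0 0 0; 0.7 -0.25 0 0 0 0; 0.7 -0.25 0 0 0 0; 0.7 -0.25 0 0 0 0; 0.7 -0.25 0 0 0 0; 0.7 -0.25 0 0 0 0; 0.7 -0.25 0 0 0 0; 0.7 -0.25 0 0 0 0; 0.7 -0.25 0 0 0 0; 0.7 -0.25 0 0 0 0; 0.39 -0.2 0 0 0 0; 0 0 0 0 0 0; 0 0 0 0 0 0' 0 10; python3 go.py 589.5 -250 131 0.26
```

```text
clock: 2.48
eef_pos: [588.8, -250.5, 205.4]
eef_rot: [3.142, 0.0, 0.26]
wrist_force: [-0.1, 0.2, -0.6]
finger_gap: 93.6
finger_force: 0.0
now [ 588.8 -250.5  205.4] [3.142 0.    0.26 ] t 2.475 F [-0.1  0.2 -0.6] gap 93.6
turn/pi [ 0.      0.0001 -0.    ] then shift/40 [ 0.02  -0.008  1.861]
```

```bash
python3 -m creep '0 0 0.5 0 0 0; 0 0 0.5 0 0 0; 0 0 0.4 0 0 0; 0 0 0.3 0 0 0; 0 0 0.16 0 0 0; 0 0 0 0 0 0' 0 8 && python3 -m creep '0 0 0 0 0 0; 0 0 0 0 0 0; 0 0 0 0 0 0; 0 0 0 0 0 0; 0 0 0 0 0 0; 0 0 0 0 0 0' 1 8
```

```text
clock: 3.22
eef_pos: [589.4, -250.0, 131.0]
eef_rot: [-3.141, 0.0, 0.26]
wrist_force: [0.2, 0.6, 0.7]
finger_gap: 94.0
finger_force: 0.0
clock: 3.98
eef_pos: [589.8, -251.2, 131.4]
eef_rot: [3.139, -0.001, 0.26]
wrist_force: [3.0, -8.1, -2.2]
finger_gap: 61.7
finger_force: 8.0
```

```bash
python3 -m creep '0 0.05 0 0 0 0; 0 0 0 0 0 0; 0 0 0 0 0 0' 1 12
```

```text
clock: 4.35
eef_pos: [589.9, -251.3, 131.3]
eef_rot: [-3.141, 0.0, 0.261]
wrist_force: [-3.0, 4.3, 4.8]
finger_gap: 61.5
finger_force: 12.0
```

```bash
python3 -m creep '0 0 0 0 0 0.0435; 0 0 0 0 0 0.0435; 0 0 0 0 0 0.0435; 0 0 0 0 0 0.0435; 0 0 0 0 0 0.0435; 0 0 0 0 0 0.0435; 0 0 0 0 0 0; 0 0 0 0 0 0' 1 12 && python3 -m creep '0 0 0 0 0 0; 0 0 0 0 0 0; 0 0 0 0 0 0; 0 0 0 0 0 0; 0 0 0 0 0 0; 0 0 -0.6 0 0 0; 0 0 -0.8 0 0 0; 0 0 -0.8 0 0 0; 0 0 -0.3 0 0 0; 0 0 0 0 0 0' 0 12; python3 go.py 590 -251 210 -0.14
```

```text
clock: 5.35
eef_pos: [590.1, -250.2, 131.3]
eef_rot: [-3.14, 0.002, -0.559]
wrist_force: [-3.6, 12.0, 5.6]
finger_gap: 61.6
finger_force: 12.0
clock: 6.6
eef_pos: [590.0, -251.9, 230.9]
eef_rot: [-3.142, -0.0, -0.56]
wrist_force: [0.2, -0.4, -0.9]
finger_gap: 93.9
finger_force: 0.0
now [ 590.  -251.9  230.9] [-3.142 -0.    -0.56 ] t 6.6 F [ 0.2 -0.4 -0.9] gap 93.9
turn/pi [ 0.000e+00 -1.000e-04 -1.336e-01] then shift/40 [-0.003 -0.023  0.523]
```

```bash
python3 go.py 500 -344 200 -0.14
```

```text
now [ 590.  -251.9  230.9] [-3.142 -0.    -0.56 ] t 6.6 F [ 0.2 -0.4 -0.9] gap 93.9
turn/pi [ 0.000e+00 -1.000e-04 -1.336e-01] then shift/40 [-1.906  2.594  0.773]
```

```bash
python3 -m creep '0 0 0 0 0 -0.0445; 0 0 0 0 0 -0.0445; 0 0 0 0 0 -0.0446; -0.4 0.5 0.15 0 0 0; -0.4 0.5 0.15 0 0 0; -0.4 0.5 0.15 0 0 0; -0.4 0.5 0.15 0 0 0; -0.3 0.5 0.15 0 0 0; 0 0.094 0 0 0 0; 0 0 0 0 0 0' 1 12; python3 go.py 500 -344 105 -0.14
python3 - <<'E'
from rect import *
s=cam("scene");t=cam("top")
cv2.imwrite("pics/dial2.png",np.hstack([rect(s,(590.2,-251.9)),rect(t,(588,-251.8))])[...,::-1])
E
```

```text
clock: 7.85
eef_pos: [500.5, -343.7, 200.5]
eef_rot: [-3.141, 0.001, -0.14]
wrist_force: [0.1, 0.2, -0.6]
finger_gap: 0.5
finger_force: 0.0
now [ 500.5 -343.7  200.5] [-3.141e+00  1.000e-03 -1.400e-01] t 7.85 F [ 0.1  0.2 -0.6] gap 0.5
turn/pi [-0.0002  0.0002  0.    ] then shift/40 [-0.011  0.009  2.386]
```

View pics/dial2.png

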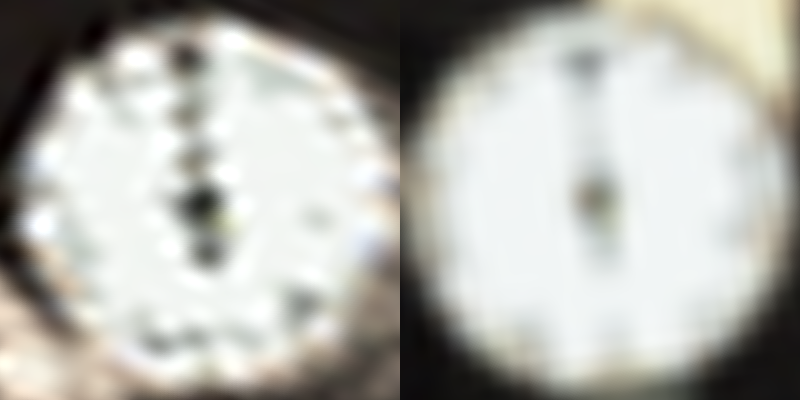

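The wedge now lies on the needle: wedge at left (185,55) and right (583,60), in line with hubs (203,202) and (595,198). Next I'll push the lever over.

```bash
python3 -m creep '0 0 0.6 0 0 0; 0 0 0.6 0 0 0; 0 0 0.6 0 0 0; 0 0 0.4 0 0 0; 0 0 0.186 0 0 0; 0 0 0 0 0 0' 1 12 && python3 -m creep '0.3 0 0 0 0 0; 0.2 0 0 0 0 0; 0.2 0 0 0 0 0; 0.2 0 0 0 0 0; 0.2 0 0 0 0 0; 0.2 0 0 0 0 0; 0.2 0 0 0 0 0; 0.2 0 0 0 0 0; 0.2 0 0 0 0 0; 0.2 0 0 0 0 0; 0.1 0 0 0 0 0; 0.1 0 0 0 0 0; 0 0 0 0 0 0' && python3 - <<'E'
from h import *
for n in("top","scene"):
    c=cam(n);P=cloud(c);z=P[...,2]
    # sides where lever may be: +x of shaft
    for lo,hi in((95,140),(60,95)):
        k=(z>lo)&(z<hi)&(P[...,1]<-325)&(P[...,1]>-400)&(P[...,0]>520)&(P[...,0]<690)
        print(n,k.sum(),np.round(P[k].mean(0),1),np.round(P[k].max(0),1))
E
```

```text
clock: 8.7
eef_pos: [500.4, -343.9, 105.7]
eef_rot: [-3.142, 0.0, -0.14]
wrist_force: [0.7, -0.8, 0.3]
finger_gap: 0.6
finger_force: 0.0
clock: 10.32
eef_pos: [591.5, -356.8, 105.6]
eef_rot: [-3.142, -0.0, -0.14]
wrist_force: [-1.2, 0.8, 0.0]
finger_gap: 0.6
finger_force: 0.5<stdin>:7: RuntimeWarning: Mean of empty slice.
  ret = um.true_divide(
Traceback (most recent call last):
ValueError: zero-size array to reduction operation maximum which has no identity
```

```bash
python3 -m creep '0.1 0 0 0 0 0; 0.05 0 0 0 0 0; 0.05 0 0 0 0 0; 0 0 0 0 0 0; 0 0 0 0 0 0'; python3 -m creep '0.05 0 0 0 0 0; 0 0 0 0 0 0;0 0 0 0 0 0'
```

```text
clock: 11.0
eef_pos: [599.3, -358.0, 105.7]
eef_rot: [3.141, -0.0, -0.14]
wrist_force: [-0.3, -0.1, 0.3]
finger_gap: 0.3
finger_force: 0.5
clock: 11.38
eef_pos: [601.3, -358.3, 105.6]
eef_rot: [3.142, -0.0, -0.14]
wrist_force: [-0.9, 0.6, -0.1]
finger_gap: 0.3
finger_force: 0.7
```

```bash
python3 -m creep '0.05 0 0 0 0 0; 0.05 0 0 0 0 0; 0 0 0 0 0 0;0 0 0 0 0 0'; python3 -m creep '-0.3 0 0 0 0 0; -0.5 0 -0.4 0 0 0; 0 0 -0.8 0 0 0; 0 0 -0.8 0 0 0; 0 0 -0.8 0 0 0; -0.5 -0.3 -0.5 0 0 0; -0.8 -0.4 0 0 0 0; -0.8 -0.4 0 0 0 0; -0.8 -0.4 0 0 0 0; -0.5 -0.3 0 0 0 0; 0 0 0 0 0 0' 0.3 30
python3 - <<'E'
from h import *
for n in("top","scene"):
    c=cam(n);P=cloud(c);z=P[...,2];np.savez(n+"1.npz",**c)
    k=(z>100)&(z<135)&(P[...,1]<-330)&(P[...,1]>-400)&(P[...,0]>520)&(P[...,0]<690)
    print(n,k.sum(),np.round(P[k].mean(0),1),np.round(P[k].max(0),1),np.round(P[k].min(0),1))
    hsv=cv2.cvtColor(c["color"],cv2.COLOR_RGB2HSV)
    m=(hsv[...,1]<90)&(hsv[...,2]>130)&(abs(z-24)<5)&(abs(P[...,0]-530)<120)&(abs(P[...,1]+240)<45)
    r=cv2.minAreaRect(P[m][:,:2].astype(np.float32));print(np.median(z[m]),[np.round(x,1) for x in r],P[m].min(0).round(1))
E
python3 go.py 500 -250 200 -0.2
```

```text
clock: 11.88
eef_pos: [604.7, -358.8, 105.4]
eef_rot: [-3.141, 0.002, -0.14]
wrist_force: [-5.6, 0.2, 1.7]
finger_gap: 0.9
finger_force: 3.1
clock: 13.25
eef_pos: [448.8, -263.7, 238.5]
eef_rot: [3.141, -0.002, -0.14]
wrist_force: [1.2, -0.6, 0.2]
finger_gap: 65.7
finger_force: 0.0
top 37 [ 620.4 -359.6  118.7] [ 632.6 -351.9  127.6] [ 604.1 -370.6  101.3]
23.922057948751785 [array([ 522.6, -239.9]), array([ 35.9, 133.5]), np.float64(78.6)] [ 459.5 -266.5   19.3]
scene 34 [ 625.5 -356.5  118. ] [ 636.3 -349.5  129.9] [ 611.2 -369.6  100.2]
22.927616596439066 [array([ 538.3, -239.9]), array([ 43.3, 158.5]), np.float64(79.1)] [ 457.9 -271.9   19. ]
now [ 449.5 -264.5  238. ] [ 3.141e+00 -1.000e-03 -1.400e-01] t 13.35 F [0.  0.1 0.9] gap 65.6
turn/pi [ 0.0001 -0.0003  0.0192] then shift/40 [ 1.166 -0.605  0.95 ]
```

```bash
python3 go.py 505.5 -235.5 60 -0.196
```

```text
now [ 449.5 -264.5  238. ] [ 3.141e+00 -1.000e-03 -1.400e-01] t 13.35 F [0.  0.1 0.9] gap 65.6
turn/pi [ 0.0001 -0.0003  0.0179] then shift/40 [ 1.232 -0.983  4.45 ]
```

```bash
python3 -m creep '0 0 0 0.0001 -0.0003 0.0179; 0.4 -0.33 0 0 0 0; 0.43 -0.33 0.2 0 0 0; 0.4 -0.32 0.6 0 0 0; 0 0 0.8 0 0 0; 0 0 0.8 0 0 0; 0 0 0.8 0 0 0; 0 0 0.8 0 0 0; 0 0 0.45 0 0 0; 0 0 0 0 0 0' 0.3 30; python3 go.py 505.5 -235.5 4 -0.196
```

```text
clock: 14.6
eef_pos: [504.7, -234.5, 58.4]
eef_rot: [-3.141, 0.003, -0.195]
wrist_force: [-0.1, -0.6, 0.7]
finger_gap: 65.7
finger_force: 0.0
now [ 504.7 -234.5   58.4] [-3.141e+00  3.000e-03 -1.950e-01] t 14.6 F [-0.1 -0.6  0.7] gap 65.7
turn/pi [-0.0003  0.001   0.0002] then shift/40 [0.024 0.02  1.36 ]
```

```bash
python3 -m creep '0 0 0.6 0 0 0; 0 0 0.4 0 0 0; 0 0 0.3 0 0 0; 0 0 0.1 0 0 0; 0 0 0 0 0 0' 0.3 30; python3 -m creep '0 0 0 0 0 0; 0 0 0 0 0 0; 0 0 0 0 0 0; 0 0 0 0 0 0' 1 20
```

```text
clock: 15.22
eef_pos: [504.7, -235.2, 3.8]
eef_rot: [-3.141, 0.001, -0.196]
wrist_force: [-0.2, -0.6, 0.4]
finger_gap: 66.0
finger_force: 0.0
clock: 15.72
eef_pos: [504.6, -235.3, 3.8]
eef_rot: [-3.142, 0.001, -0.196]
wrist_force: [-0.9, -0.8, 2.4]
finger_gap: 35.9
finger_force: 20.0
```

```bash
python3 -m creep '-0.1 0 0 0 0 0; -0.25 0 0 0 0 0; -0.3 0 0 0 0 0; -0.3 0 0 0 0 0; -0.3 0 0 0 0 0; -0.25 0 0 0 0 0; -0.1 0 0 0 0 0; 0 0 0 0 0 0' 1 25 && python3 -m creep '0 0 0 0 0 0; 0 0 0 0 0 0; 0 0 0 0 0 0; 0.4 0 0 0 0 0; 0.4 0 0 0 0 0; 0 0 0 0 0 0' 0.3 && python3 -m creep '0 0 0 0 0 0; 0 0 0 0 0 0; 0 0 0 0 0 0; 0 0 0 0 0 0; 0 0 -0.2 0 0 0; 0 0 -0.2 0 0 0;  0 0 0 0 0 0' 1 40
```

```text
clock: 16.73
eef_pos: [441.1, -222.6, 3.8]
eef_rot: [-3.141, 0.002, -0.196]
wrist_force: [-4.8, 0.3, 9.5]
finger_gap: 35.8
finger_force: 25.0
clock: 17.48
eef_pos: [473.5, -228.9, 3.4]
eef_rot: [-3.141, 0.001, -0.196]
wrist_force: [-0.6, 0.2, -0.5]
finger_gap: 65.7
finger_force: 0.0
clock: 18.35
eef_pos: [473.5, -229.1, 20.4]
eef_rot: [3.141, -0.0, -0.196]
wrist_force: [-0.1, -0.2, -3.7]
finger_gap: 35.6
finger_force: 40.0
```

```bash
python3 -m creep '0 0 -0.5 0 0 0; 0 0 -0.8 0 0 -0.02; 0 0 -0.8 0 0 -0.02; 0 0 -0.8 0 0 -0.02; 0 0 -0.8 0 0 -0.02; 0 0 -0.7 0 0 -0.01; 0 0 -0.1 0 0 0; 0 0 0 0 0 0'; python3 go.py 575.5 267 200 0.086
```

```text
clock: 19.35
eef_pos: [473.0, -228.8, 198.6]
eef_rot: [-3.14, 0.002, 0.086]
wrist_force: [-1.0, -0.5, -4.0]
finger_gap: 35.4
finger_force: 40.0
now [ 473.  -228.8  198.6] [-3.14e+00  2.00e-03  8.60e-02] t 19.35 F [-1.  -0.5 -4. ] gap 35.4
turn/pi [-0.0004  0.0006 -0.    ] then shift/40 [  3.617 -12.13   -0.035]
```

```bash
python3 -m creep '0.1 -0.3 0 0 0 0; 0.2 -0.6 0 0 0 0; 0.23 -0.75 0 0 0 0; 0.23 -0.75 0 0 0 0; 0.23 -0.75 0 0 0 0; 0.23 -0.75 0 0 0 0; 0.23 -0.75 0 0 0 0; 0.23 -0.75 0 0 0 0; 0.23 -0.75 0 0 0 0; 0.23 -0.75 0 0 0 0; 0.23 -0.75 0 0 0 0; 0.23 -0.75 0 0 0 0; 0.23 -0.75 0 0 0 0; 0.23 -0.75 0 0 0 0; 0.23 -0.75 0 0 0 0; 0.23 -0.75 0 0 0 0; 0.2 -0.6 0 0 0 0; 0.1 -0.13 0 0 0 0; 0 0 0 0 0 0'; python3 go.py 575.5 267 60 0.086; python3 - <<'E'
from h import *
c=cam("top");P=cloud(c);z=P[...,2];hsv=cv2.cvtColor(c["color"],cv2.COLOR_RGB2HSV)
m=(abs(z-31)<4)&(hsv[...,0]<17)&(hsv[...,1]>150)&(abs(P[...,0]-577)<100)&(abs(P[...,1]-180)<50)
print(cv2.minAreaRect(P[m][:,:2].astype(np.float32)) if m.sum()>5 else m.sum())
E
```

```text
clock: 21.72
eef_pos: [583.2, 267.7, 198.8]
eef_rot: [-3.142, 0.002, 0.087]
wrist_force: [0.2, 0.2, -4.4]
finger_gap: 35.6
finger_force: 40.0
now [583.2 267.7 198.8] [-3.142e+00  2.000e-03  8.700e-02] t 21.725 F [ 0.2  0.2 -4.4] gap 35.6
turn/pi [-0.      0.0007  0.0003] then shift/40 [-0.194  0.     3.471]
((574.4937744140625, 177.53402709960938), (156.7462615966797, 33.52948760986328), 6.587850570678711)
```

```bash
python3 -m creep '-0.19 0 0.3 0 0 0; 0 0 0.7 0 0 0; 0 0 0.8 0 0 0; 0 0 0.8 0 0 0; 0 0 0.7 0 0 0; 0 0 0.5 0 0 0; 0 0 0.4 0 0 0; 0 0 0.2 0 0 0; 0 0 0.2 0 0 0; 0 0 0.08 0 0 0; 0 0 0 0 0 0'
```

```text
clock: 23.15
eef_pos: [575.9, 267.1, 12.7]
eef_rot: [-3.141, 0.001, 0.087]
wrist_force: [-0.4, -0.0, -3.7]
finger_gap: 35.7
finger_force: 40.0
```

```bash
python3 -m creep '0 0 0.05 0 0 0; 0 0 0.04 0 0 0; 0 0 0.03 0 0 0; 0 0 0 0 0 0'; python3 -m creep '0 0 0 0 0 0; 0 0 0 0 0 0; 0 0 0 0 0 0; 0 0 -0.4 0 0 0; 0 0 -0.8 0 0 0; 0 0 -0.8 0 0 0; 0 0 0 0 0 0' 0.36; python3 go.py 538 174 91 0.105
```

```text
clock: 23.65
eef_pos: [576.0, 267.1, 8.7]
eef_rot: [-3.141, 0.0, 0.087]
wrist_force: [-4.2, -1.9, 6.2]
finger_gap: 35.7
finger_force: 40.0
clock: 24.52
eef_pos: [577.2, 267.6, 91.5]
eef_rot: [-3.139, -0.004, 0.087]
wrist_force: [0.4, -0.2, 0.1]
finger_gap: 60.5
finger_force: 0.0
now [577.2 267.6  91.5] [-3.139 -0.004  0.087] t 24.525 F [ 0.4 -0.2  0.1] gap 60.5
turn/pi [-0.0007 -0.0014 -0.0058] then shift/40 [-1.221  2.224  0.013]
```

```bash
python3 -m creep '-0.4 0.7 0 -0.0007 -0.0014 -0.0058; -0.4 0.75 0 0 0 0; -0.4 0.75 0 0 0 0; 0 0 0 0 0 0; 0 0 0 0 0 0' 0.4; python3 go.py 539 175 9 0.102; python3 - <<'E'
from h import *
for n in("scene","top"):
    c=cam(n);P=cloud(c);z=P[...,2];hsv=cv2.cvtColor(c["color"],cv2.COLOR_RGB2HSV)
    for lab,m in(("teak",(abs(z-31)<5)&(hsv[...,0]<17)&(hsv[...,1]>150)&(abs(P[...,0]-577)<100)&(abs(P[...,1]-180)<50)),("master",(abs(z-29)<5)&(hsv[...,1]<90)&(hsv[...,2]>130)&(abs(P[...,0]-577)<110)&(abs(P[...,1]-268)<40))):
        print(n,lab,m.sum(),np.median(z[m]),[np.round(x,1) for x in cv2.minAreaRect(P[m][:,:2].astype(np.float32))])
E
```

```text
clock: 25.15
eef_pos: [537.1, 175.1, 88.0]
eef_rot: [3.14, 0.005, 0.105]
wrist_force: [0.4, 0.7, -0.6]
finger_gap: 56.5
finger_force: 0.0
now [537.1 175.1  88. ] [3.14  0.005 0.105] t 25.15 F [ 0.4  0.7 -0.6] gap 56.5
turn/pi [0.0005 0.0016 0.0009] then shift/40 [0.048 0.008 1.976]
scene teak 448 30.398081358706236 [array([578.7, 180.8]), array([159.7,  40. ]), np.float64(4.7)]
scene master 522 28.65845244898901 [array([578.3, 269.9]), array([161.3,  37.8]), np.float64(4.1)]
top teak 52 31.085193722621625 [array([585.5, 182.7]), array([132.7,  32.1]), np.float64(0.5)]
top master 117 28.554206675411933 [array([577.9, 267.8]), array([152.5,  35.7]), np.float64(3.2)]
```

```bash
python3 -m creep '0.04 0 0.3 0.0005 0.0016 0.0009; 0 0 0.6 0 0 0; 0 0 0.5 0 0 0; 0 0 0.3 0 0 0; 0 0 0.2 0 0 0; 0 0 0.06 0 0 0; 0 0 0 0 0 0' 0.4 30; python3 -m creep '0 0 0 0 0 0; 0 0 0 0 0 0; 0 0 0 0 0 0; 0 0 0 0 0 0; 0 0 -0.2 0 0 0; 0 0 -0.4 0 0 0; 0 0 -0.6 0 0 0; 0 0 0 0 0 0' 1 30; python3 go.py 450 -231 200 -0.14
```

```text
clock: 26.12
eef_pos: [538.6, 174.9, 9.9]
eef_rot: [-3.142, -0.0, 0.102]
wrist_force: [-0.0, 0.0, 0.2]
finger_gap: 56.5
finger_force: 0.0
clock: 27.12
eef_pos: [539.5, 175.2, 59.9]
eef_rot: [-3.141, -0.004, 0.102]
wrist_force: [-0.5, 0.6, -0.8]
finger_gap: 35.9
finger_force: 30.0
now [539.5 175.2  59.9] [-3.141 -0.004  0.102] t 27.125 F [-0.5  0.6 -0.8] gap 35.9
turn/pi [-0.0003 -0.0011  0.0771] then shift/40 [-0.798 10.367 -3.503]
```

```bash
python3 -m creep '0 0 -0.6 0 0 0; 0 0 -0.8 -0.0003 -0.0011 0.0171; 0 0 -0.8 0 0 0.02; 0 0 -0.8 0 0 0.02; 0 0 -0.5 0 0 0.02; 0 0 0 0 0 0'; python3 go.py 409.3 -225.8 200 -0.14
```

```text
clock: 27.88
eef_pos: [539.1, 175.1, 198.2]
eef_rot: [3.141, 0.002, -0.14]
wrist_force: [0.3, -0.1, -1.4]
finger_gap: 35.7
finger_force: 30.0
now [539.1 175.1 198.2] [ 3.141e+00  2.000e-03 -1.400e-01] t 27.875 F [ 0.3 -0.1 -1.4] gap 35.7
turn/pi [0.0003 0.0005 0.    ] then shift/40 [-1.814 10.376 -0.045]
```

```bash
python3 -m creep '-0.1 0.35 0 0 0 0; -0.12 0.65 0 0 0 0; -0.12 0.7 0 0 0 0; -0.12 0.7 0 0 0 0; -0.12 0.7 0 0 0 0; -0.12 0.7 0 0 0 0; -0.12 0.7 0 0 0 0; -0.12 0.7 0 0 0 0; -0.12 0.7 0 0 0 0; -0.12 0.7 0 0 0 0; -0.12 0.7 0 0 0 0; -0.12 0.7 0 0 0 0; -0.12 0.7 0 0 0 0; -0.12 0.7 0 0 0 0; -0.12 0.6 0 0 0 0; -0.05 0.3 0 0 0 0; 0 0.08 0 0 0 0; 0 0 0 0 0 0'; python3 go.py 409.3 -225.8 9 -0.14
```

```text
clock: 30.12
eef_pos: [408.2, -225.6, 198.3]
eef_rot: [3.14, 0.004, -0.14]
wrist_force: [0.5, 0.0, -0.8]
finger_gap: 35.8
finger_force: 30.0
now [ 408.2 -225.6  198.3] [ 3.14   0.004 -0.14 ] t 30.125 F [ 0.5  0.  -0.8] gap 35.8
turn/pi [0.0005 0.0012 0.0001] then shift/40 [2.900e-02 2.000e-03 4.733e+00]
```

```bash
python3 -m creep '0.02 0 0.5 0.0005 0.0012 0; 0 0 0.8 0 0 0; 0 0 0.8 0 0 0; 0 0 0.8 0 0 0; 0 0 0.7 0 0 0; 0 0 0.5 0 0 0; 0 0 0.4 0 0 0; 0 0 0.2 0 0 0; 0 0 0.03 0 0 0; 0 0 0 0 0 0; 0 0 0 0 0 0'; python3 go.py 498.4 -238.4 9 -0.14; python3 - <<'E'
from h import *
for n in("scene","top"):
    c=cam(n);P=cloud(c);z=P[...,2];hsv=cv2.cvtColor(c["color"],cv2.COLOR_RGB2HSV)
    m=(z>10)&(z<45)&(hsv[...,0]<17)&(hsv[...,1]>150)&(abs(P[...,0]-450)<110)&(abs(P[...,1]+230)<50)
    q=P[m];q=q[abs(q[:,2]-np.median(q[:,2]))<4]
    A=np.c_[q[:,:2]-q[:,:2].mean(0),np.ones(len(q))];f=np.linalg.lstsq(A,q[:,2],rcond=None)[0]
    print(n,m.sum(),np.median(z[m]),[np.round(x,1) for x in cv2.minAreaRect(q[:,:2].astype(np.float32))],"slope",f.round(3))
E
```

```text
clock: 31.5
eef_pos: [409.3, -226.3, 9.9]
eef_rot: [3.141, -0.001, -0.14]
wrist_force: [0.8, -0.1, -1.5]
finger_gap: 35.7
finger_force: 30.0
now [ 409.3 -226.3    9.9] [ 3.141e+00 -1.000e-03 -1.400e-01] t 31.5 F [ 0.8 -0.1 -1.5] gap 35.7
turn/pi [ 0.0002 -0.0004 -0.0001] then shift/40 [ 2.249 -0.011  0.023]
scene 374 28.66435767936173 [array([ 449.7, -227.7]), array([ 44.4, 160.7]), np.float64(82.0)] slope [ 4.000e-03 -1.500e-02  2.916e+01]
top 165 30.61254960600013 [array([ 493. , -237.6]), array([36.8, 65.2]), np.float64(82.2)] slope [-1.9000e-02 -4.3000e-02  3.0656e+01]
```

```bash
python3 -m creep '0.15 0 0 0 0 0; 0.3 0 0 0 0 0; 0.3 0 0 0 0 0; 0.3 0 0 0 0 0; 0.3 0 0 0 0 0; 0.3 0 0 0 0 0; 0.3 0 0 0 0 0; 0.2 0 0 0 0 0; 0.1 0 0 0 0 0; 0 0 0 0 0 0'; python3 -m creep '0 0 0.05 0 0 0; 0 0 0.05 0 0 0; 0 0 0.02 0 0 0; 0 0 0 0 0 0; 0 0 0 0 0 0'
```

```text
clock: 32.85
eef_pos: [498.1, -238.6, 9.3]
eef_rot: [3.141, -0.0, -0.14]
wrist_force: [-0.1, -0.6, -1.1]
finger_gap: 36.0
finger_force: 30.0
clock: 33.48
eef_pos: [497.9, -238.7, 4.9]
eef_rot: [3.141, -0.0, -0.14]
wrist_force: [-4.0, 0.7, 5.5]
finger_gap: 35.8
finger_force: 30.0
```

Touched down. I'll open, rise and back off, then check.

```bash
python3 -m creep '0 0 0 0 0 0; 0 0 0 0 0 0; 0 0 0 0 0 0; 0 0 0 0 0 0; 0 0 -0.3 0 0 0; -0.3 0 -0.7 0 0 0; -0.3 0 -0.8 0 0 0; -0.3 0 -0.8 0 0 0; -0.3 0 -0.8 0 0 0; -0.3 0 -0.8 0 0 0; 0 0 -0.8 0 0 0; 0 0 0 0 0 0' 0.3 30; python3 - <<'E'
from rect import *
ims=[]
for n in("scene","top"):
    c=cam(n);P=cloud(c);z=P[...,2];hsv=cv2.cvtColor(c["color"],cv2.COLOR_RGB2HSV)
    m=(z>10)&(z<45)&(hsv[...,0]<17)&(hsv[...,1]>150)&(abs(P[...,0]-540)<120)&(abs(P[...,1]+240)<50)
    q=P[m];q=q[abs(q[:,2]-np.median(q[:,2]))<4]
    print(n,m.sum(),np.median(z[m]),[np.round(x,1) for x in cv2.minAreaRect(q[:,:2].astype(np.float32))])
    if n=="scene": ims.append(cv2.resize(c["color"][118:203,225:325],(471,400),interpolation=2))
cv2.imwrite("pics/teak.png",ims[0][...,::-1])
E
python3 go.py 650 -366 260 -0.14
```

```text
clock: 34.98
eef_pos: [439.3, -230.7, 207.6]
eef_rot: [3.139, -0.005, -0.14]
wrist_force: [-0.4, -0.5, -0.1]
finger_gap: 65.7
finger_force: 0.0
scene 444 24.494383269917535 [array([ 537.9, -240.3]), array([ 44.6, 160.8]), np.float64(81.4)]
top 251 25.678119819815038 [array([ 537. , -243.4]), array([35.9, 90.8]), np.float64(82.3)]
now [ 438.4 -230.1  204.6] [ 3.141e+00 -1.000e-03 -1.400e-01] t 35.075 F [ 0.3 -0.5  0.5] gap 66.2
turn/pi [ 0.0001 -0.0002 -0.0001] then shift/40 [ 5.711  2.626 -1.385]
```

View pics/teak.png

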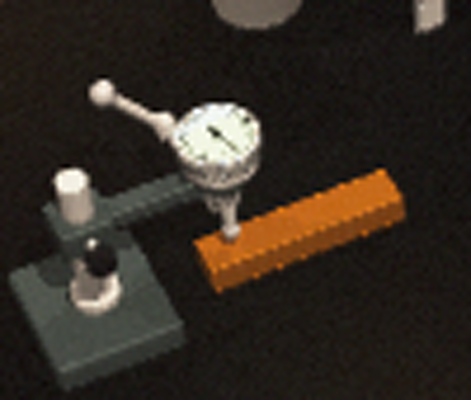

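The teak lies flat under the spindle ball (ball at (230,232)), and the lever leans to +x with its knob at (100,92). Next I'll move to the far side of the lever.

```bash
python3 -m creep '0 0.6 0 0 0 0; 0.1 0.6 0 0 0 0; 0.3 0.6 0 0 0 0; 0.4 0.5 0 0 0 0; 0.6 0.3 0 0 0 0; 0.7 0.03 0 0 0 0; 0.7 0 0 0 0 0; 0.7 0 0 0 0 0; 0.7 0 0 0 0 0; 0.6 0 0 0 0 0; 0.5 0 0 0 0 0; 0.3 0 0 0 0 0; 0.21 0 0 0 0 0; 0 0 0 0 0 0; 0 0 0 0 0 0' 1 12; python3 go.py 655 -366.5 106 -0.14
```

```text
clock: 36.95
eef_pos: [653.7, -366.8, 203.9]
eef_rot: [-3.141, 0.001, -0.14]
wrist_force: [0.3, 0.3, 0.7]
finger_gap: 0.5
finger_force: 0.0
now [ 653.7 -366.8  203.9] [-3.141e+00  1.000e-03 -1.400e-01] t 36.95 F [0.3 0.3 0.7] gap 0.5
turn/pi [-0.0001  0.0002 -0.0001] then shift/40 [ 0.032 -0.012  2.447]
```

```bash
python3 -m creep '0 0 0.5 0 0 0; 0 0 0.6 0 0 0; 0 0 0.6 0 0 0; 0 0 0.5 0 0 0; 0 0 0.24 0 0 0; 0 0 0 0 0 0' && python3 -m creep '-0.15 0 0 0 0 0; -0.15 0 0 0 0 0; -0.15 0 0 0 0 0; -0.15 0 0 0 0 0; -0.15 0 0 0 0 0; -0.15 0 0 0 0 0; -0.15 0 0 0 0 0; -0.15 0 0 0 0 0; -0.15 0 0 0 0 0; -0.15 0 0 0 0 0; -0.15 0 0 0 0 0; -0.15 0 0 0 0 0; -0.15 0 0 0 0 0; -0.1 0 0 0 0 0; -0.08 0 0 0 0 0; -0.05 0 0 0 0 0; -0.05 0 0 0 0 0; 0 0 0 0 0 0'
```

```text
clock: 37.7
eef_pos: [653.9, -366.9, 106.8]
eef_rot: [-3.142, 0.0, -0.14]
wrist_force: [0.5, 0.3, 0.3]
finger_gap: 0.5
finger_force: 0.0
clock: 39.95
eef_pos: [565.6, -354.5, 107.1]
eef_rot: [3.141, -0.0, -0.14]
wrist_force: [0.4, 0.6, 0.7]
finger_gap: 0.3
finger_force: 0.3
```

```bash
python3 -m creep '-0.05 0 0 0 0 0; -0.05 0 0 0 0 0; 0 0 0 0 0 0; 0 0 0 0 0 0'; python3 -m creep '-0.05 0 0 0 0 0; 0 0 0 0 0 0; 0 0 0 0 0 0'
```

```text
clock: 40.45
eef_pos: [561.9, -353.9, 107.1]
eef_rot: [3.141, -0.001, -0.14]
wrist_force: [2.8, 0.3, 0.4]
finger_gap: 0.7
finger_force: 0.9
clock: 40.83
eef_pos: [560.6, -353.6, 107.5]
eef_rot: [3.141, -0.003, -0.14]
wrist_force: [7.1, -0.2, -0.1]
finger_gap: 0.3
finger_force: 3.1
```

At the stop. I'll back off, rise, move clear and check the result.

```bash
python3 -m creep '0.3 0 0 0 0 0; 0.4 0 -0.2 0 0 0; 0 0 -0.8 0 0 0; 0 0 -0.8 0 0 0; 0 0 -0.8 0 0 0; 0 0.6 -0.4 0 0 0; 0 0.8 0 0 0 0; 0 0.8 0 0 0 0; 0 0 0 0 0 0; 0 0 0 0 0 0'; python3 - <<'E'
from rect import *
ims=[]
for n in("scene","top"):
    c=cam(n);P=cloud(c);z=P[...,2];hsv=cv2.cvtColor(c["color"],cv2.COLOR_RGB2HSV)
    k=(z>100)&(z<135)&(P[...,1]<-330)&(P[...,1]>-380)&(P[...,0]>500)&(P[...,0]<650);print(n,"knob",k.sum(),P[k].mean(0).round(1) if k.any() else "")
    for lab,h,x,y in(("teak",26,540,-240),("master",29,577,268)):
        m=(abs(z-h)<6)&(abs(P[...,0]-x)<110)&(abs(P[...,1]-y)<42)&((hsv[...,1]>150)&(hsv[...,0]<17) if lab=="teak" else (hsv[...,1]<90)&(hsv[...,2]>130))
        print(n,lab,np.median(z[m]).round(1),[np.round(v,1) for v in cv2.minAreaRect(P[m][:,:2].astype(np.float32))])
    if n=="scene": ims.append(cv2.resize(c["color"][118:203,225:325],(400,340),interpolation=2))
    ims.append(rect(c,(590,-251.9) if n=="scene" else (588,-251.8))[:340])
cv2.imwrite("pics/end.png",np.hstack([ims[0],ims[1]])[...,::-1])
E
```

```text
clock: 42.08
eef_pos: [575.2, -444.0, 226.9]
eef_rot: [-3.141, 0.0, -0.14]
wrist_force: [0.4, -0.7, -0.3]
finger_gap: 0.3
finger_force: 0.0
scene knob 35 [ 546.4 -345.4  116. ]
scene teak 25.2 [array([ 537.8, -240.1]), array([ 45.9, 160.5]), np.float64(81.5)]
scene master 28.3 [array([578.1, 269.9]), array([160.6,  38.4]), np.float64(4.0)]
top knob 34 [ 541.  -348.3  120. ]
top teak 26.5 [array([ 522.2, -241. ]), array([ 36.3, 134.5]), np.float64(82.2)]
top master 28.5 [array([575. , 267.1]), array([159.1,  37.1]), np.float64(4.5)]
```

View pics/end.png

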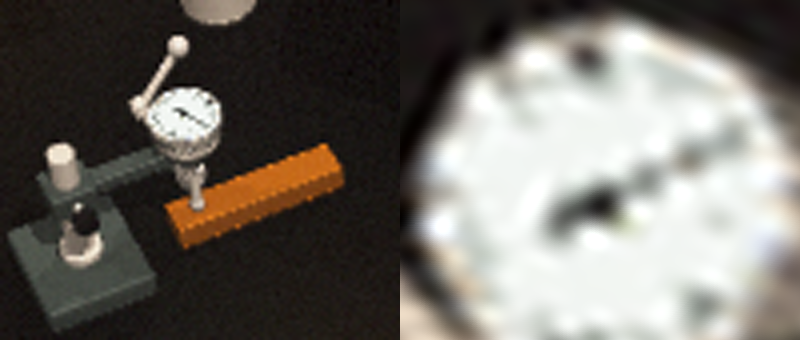

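The spindle ball rests on the teak (left panel, (197,203)) and the lever is back. On the right panel the wedge is at (587,55) and the needle points at (740,135), about 70° clockwise of it, which is 2 mm on the dial. I'm handing in.

```bash
python3 -c "
from cell import manip
print(manip.sign_off())"
```

```text
the job is handed in; nothing more can be done
None
```

I handed the job in at 42 s of the 72 s limit, with no verdict returned: dial zeroed on the master, master flat in the tray, teak flat under the lowered spindle, and the needle about 70° (roughly 2 mm) clockwise of zero in the last image.

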